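Free the jammed lid of a cartridge reader with its release rod

ROBOT

A 6-joint arm with a two-finger parallel gripper is mounted at the origin on a cart in front of the work surface, level with it; the furniture and walls round the work are solid. World frame = base frame: x ahead of the robot, y to its left, z up, the work surface at z = 0. Lengths are in m, angles in degrees, forces in N, time in s.
With the tool pointing down it reaches from about 0.25 to 0.725 m from the base axis. Payload 9.7 kg.
Tool frame: the origin (TCP) lies between the finger pads; the fingertips stand 19 mm ahead of it and the grasp point (between the pads) is the TCP; z points along the fingers, y is the line along which they close (so a half turn about z gives the same grasp; the last joint's range is limited). The gripper opens to 85 mm and grips with 20 to 120 N. Pads are 22 mm wide; open, the fingers measure 114 mm over their backs; the gripper's body (76 mm by 85 mm) begins 54 mm behind the grasp point. The pads swing forward as they close: fully open they stand 13 mm farther back than shut.
Start: joints at [-75.974, 4.979, 10.078, 95.1, 0, 90], TCP at [0.133, -0.534, 0.25] pointing down, gripper open.
Joint ranges: [-179.16, 179.16], [-48.56, 103.87], [-65.8, 70.77], [-126.05, 130.52], [-82.76, 87.17], [-180, 180]. Speed limits (degrees/s): [127.2, 127.2, 147.25, 180, 180, 180].

INTERFACE

Orientations are given as [roll, pitch, yaw] about the fixed x, y, z axes, in that order (R = Rz(yaw) Ry(pitch) Rx(roll)).
In Python, from workcell import telemetry, camera, calibration, workorder gives the robot as it stands.
- The arm moves only by the tool play_rows, never from a script. Its argument "increments" is a list of rows, each a list of 3 entries, a list of its own where there are three numbers: the shift along the tool's x, y, z in mm, then the turn, a rotation vector about the tool's x, y, z in degrees, then the closure, from 0 (fully open) to 1 (shut). In form: [[[x, y, z], [ax, ay, az], jaw], ...]. A call has 1 to 20 rows; each row is the pose to reach, as a shift and turn from the pose commanded when the call began, along the tool's axes at that moment; what a row does not reach only later rows make up. A row lasts 1/10 s, in which the tool goes at most 50 mm and 8.59 degrees, less where a joint would pass 70% of its speed; a pose out of reach is approached as far as the arm can. A call with a gripper value outside its range is refused whole. The fingers move at their own pace and stop on an object; "grip_force" is the grip in N (left out, the last holds). Time passes only in rows, so rows that repeat a pose let the fingers close. It gives the time, the measured TCP pose, the force, the opening and the grip force at its end, in the units of the state.
- telemetry.get_obs(): the state, without advancing time (a new reading comes with each control period).
- camera(name): name is "side" or "top"; returns (picture, depth): 480x640x3 uint8, red, green, blue; 480x640 float32, m along the optical axis (not along the pixel's ray), 0 where there is no reading.
- calibration(name): a dict with "vertical_fov" (degrees; the focal length in pixels is half the picture's height over the tangent of half this angle, whatever the lens; pixels are square), "cx", "cy" (the principal point, pixels), "k1" (the pictures are not rectified: a ray, as slopes to the right and down, at radius r is drawn at 1 + k1 r^2 times it, then the intrinsics apply), "rvec" (rotation vector, rad) and "tvec" (3), from world to camera coordinates, as OpenCV has them. Camera axes: x right, y down, z forward; pixel columns grow to the right and rows downward; lengths in m; the calibration is good to about 2 mm. A picture is of the moment at which its call begins. calibration takes no time and is no camera call.
- workorder.job_done(): hands the job in; it is judged then, once.
The state is a dict: "time": time; "q": joint angles; "qd": joint speeds; "joint_efforts": joint torques, N m; "ee_pos": TCP position; "tcp_rot": TCP orientation; "wrist_force": force on the tool from outside, world axes, zero at the start; "torque": the same for the moment, N m; "opening": finger opening in m; "grasp_force": force on a finger pad.
Only numpy, scipy, OpenCV 4.12 (cv2) and the standard library are available. Lean on these libraries where they do the work, as an engineer would, in place of code of your own. Each camera call takes 0.05 s, during which the arm holds its last target. There are 200 camera calls.

TASK

The lid of the small white cartridge reader is jammed. Take the release rod by its handle, feel with its tip across the hidden back wall of the reader's front opening for the release slot, and push the rod in until the lid has sprung fully up. Then draw the rod out, lay it flat on the worktop well clear of the reader, and leave the timer and the brown bottle beside the reader where they are.

Things in the scene. Friction and masses are not known exactly. Their poses are not given: they have to be found in the camera images.
- release_rod: loose rod, 180 mm long, 0.09 kg, lying flat: a grey square handle 80 x 18 x 18 mm with a straight steel shaft of 10 mm diameter, 100 mm long, ending in a dome. Origin at its balance point, at the underside of the handle, 62 mm from the handle's rear end and 18 mm behind its front end; x runs along the rod to the tip, z up. The shaft's axis is 9 mm above the origin.
- rod_tip (a point): the very end of the rod's domed tip, on the shaft's axis, 118 mm ahead of the rod's origin; axes as the rod's. Between where the rod lies and the reader stands a microscope, 245 mm high (fixed): carry the rod over it or round its front
- reader: small white bench reader, fixed, 95 mm deep (x), 180 mm wide (y): low front part 82 mm high, 40 mm deep; rear part 106 mm high with a 10 mm thick grey lid on top. Origin at the underside, 45 mm behind the front face; x points away from the front into the reader, z up. In mid-front is an opening 80 mm wide (y -40 to +40 mm), 34 mm high (z 30 to 64 mm), 40 mm deep.
- port (a point): centre of the flat black back wall of the opening, 40 mm behind the front face, 47 mm above the worktop; axes as the reader's. One upright slot goes through this 8 mm thick wall, 15 mm wide (y) and 22 mm high (z from -11 to +11 mm here). Its centre lies anywhere from y = -25 to +25 mm of this point: that is not told and is to be found by feel.
- reader_lid (a joint): angle of the reader's lid, hinged at its rear edge: 0 shut, 1.0 rad fully up. It is worked by a latch plunger that stands behind the slot, 8 mm behind the wall's face, and slides 12 mm inward against about 3 N of friction (tip then 20 mm behind the wall's face). The lid rises in proportion (1.0 rad for 12 mm) and both stay where pushed.
- timer: bystander beside the reader: white bench timer, 66 x 66 x 18 mm, loose; origin under its centre
- alcohol_bottle: bystander beside the reader: brown bottle with a cap, 47 mm wide, 88 mm high, loose; origin under its centre

How it is judged:
By the outcome, as a careful person would: the job done as asked, in the order asked, and still so for the second after the job is handed in, with the robot touching nothing.
It also fails if it takes over 72 s, if anything falls off the work surface, if the arm or the gripper's body presses on something with over 40 N, if the wrist force passes 120 N, or if a joint passes its speed limit or range.

## Working session

There is one attempt and no reset: what is moved stays moved. The work goes in short steps, Python scripts to look and compute and a tool call to move; the robot and the scene stay as the last step left them, time stands still between calls to the robot, and variables do not carry over. Pictures are saved under pics/ and viewed, at most 10 in all, crops included, and the job is handed in when it is done.

Besides the shell and the picture viewer there is one more tool, called after "Emit:" by a JSON object that holds its "name" and its "arguments". play_rows: Moves the arm, as the interface text tells. Its arguments: {"type":"object","properties":{"increments":{"type":"array"},"grip_force":{"type":"number"}},"required":["increments"]}

```bash
mkdir -p pics; cat > h.py <<'E'
import numpy as np, cv2
from workcell import telemetry, camera, calibration, workorder
from scipy.spatial.transform import Rotation as R
def cal(n):
    c=calibration(n); f=240/np.tan(np.radians(c["vertical_fov"])/2)
    Rm=cv2.Rodrigues(np.array(c["rvec"],float))[0]; t=np.array(c["tvec"],float).ravel()
    return c,f,Rm,t
def ray(n,u,v):
    c,f,Rm,t=cal(n); x=np.array([(u-c["cx"])/f,(v-c["cy"])/f]); s=x.copy()
    for _ in range(20): s=x/(1+c["k1"]*(s@s))
    return -Rm.T@t, Rm.T@np.array([s[0],s[1],1.])
def onz(n,u,v,z):
    o,d=ray(n,u,v); return o+d*(z-o[2])/d[2]
def dep(n,u,v,D):
    o,d=ray(n,u,v); return o+d*D[int(v),int(u)]
def proj(n,p):
    c,f,Rm,t=cal(n); q=Rm@np.array(p)+t; s=q[:2]/q[2]; s=s*(1+c["k1"]*(s@s))
    return s*f+[c["cx"],c["cy"]]
def snap(n,tag):
    p,d=camera(n); cv2.imwrite(f"pics/{tag}.png",p[:,:,::-1]); np.save(f"pics/{tag}.npy",d); return p,d
E
python3 - <<'E'
from h import *
for n in("top","side"):
    snap(n,n+"1"); c=calibration(n); print(c, ray(n,320,240))
print(telemetry.get_obs())
E
```

```text
{'vertical_fov': 53.54202675918478, 'cx': 313.5654602044767, 'cy': 234.69927857036075, 'k1': -0.016173190500041366, 'rvec': array([ 2.1093501 , -2.09948809,  0.22974724]), 'tvec': array([-0.05828056,  0.57771164,  1.02875591])} (array([ 0.34001836, -0.05843889,  1.12980463]), array([ 0.20702349, -0.010951  , -0.97843163]))
{'vertical_fov': 55.92114317531633, 'cx': 318.19941690570744, 'cy': 233.23403539748205, 'k1': -0.07275291193309397, 'rvec': array([ 2.53764634,  0.72903892, -0.17369327]), 'tvec': array([-0.47662183, -0.24311026,  1.20819519])} (array([ 0.81919171, -0.43751493,  0.93995331]), array([-0.23901566,  0.41315554, -0.87887077]))
{'time': 0.1, 'q': array([-7.59737146e+01,  5.00881621e+00,  1.00384357e+01,  9.51008942e+01,
       -5.89538748e-04,  9.00007980e+01]), 'qd': array([-0.05529281, -0.08506918,  0.25112351,  0.0927819 ,  0.01197622,
        0.06143991]), 'joint_efforts': array([-3.72367658e-04, -5.21562302e+01,  4.65653408e+01,  1.59231835e-02,
       -7.25829227e-05,  6.21166222e-06]), 'ee_pos': array([ 0.13325208, -0.53341358,  0.24964064]), 'tcp_rot': array([-1.79928725e+02,  5.90530949e-04,  1.40254882e+01]), 'wrist_force': array([ 0.00730346, -0.07235066,  0.13476823]), 'torque': array([-0.00916341,  0.001184  , -0.02476976]), 'grasp_force': 0.0, 'opening': 0.08534727716421797}
```

View pics/top1.png

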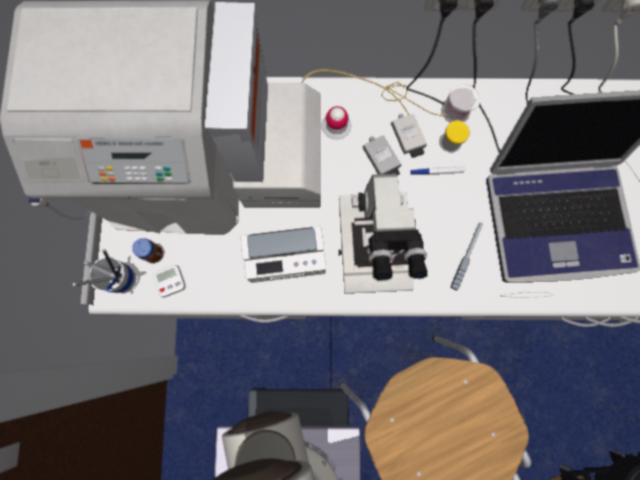

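View pics/side1.png

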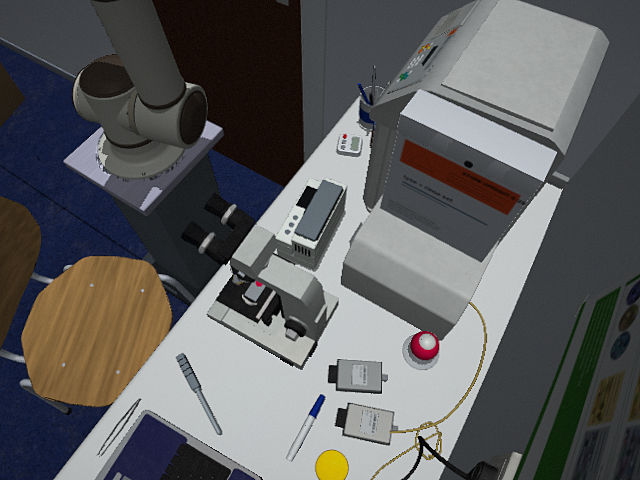

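The top view shows the rod (handle end ~(457,288), tip ~(480,225)), the reader at (243–325, 227–280) with its front facing the robot (image down), the microscope at (380,240), the bottle at (150,250) and the timer at (170,281). The side view agrees.

```bash
cat >> h.py <<'E'
def cloud(n,D):
    c,f,Rm,t=cal(n); K=np.array([[f,0,c["cx"]],[0,f,c["cy"]],[0,0,1]])
    v,u=np.mgrid[0:480,0:640]; uv=np.stack([u,v],-1).reshape(-1,1,2).astype(np.float64)
    s=cv2.undistortPoints(uv,K,np.array([c["k1"],0,0,0.])).reshape(480,640,2)
    P=np.concatenate([s,np.ones((480,640,1))],-1)*D[...,None]
    return (P-t)@Rm
E
python3 - <<'E'
from h import *
D=np.load("pics/top1.npy"); P=cloud("top",D); im=cv2.imread("pics/top1.png")
def rect(m,name):
    p=P[m][:,:2].astype(np.float32); r=cv2.minAreaRect(p*1000); print(name,m.sum(),np.round(cv2.boxPoints(r)).tolist(),"z",np.round(np.percentile(P[m][:,2],[5,50,95]),3))
roi=np.zeros((480,640),bool)
def box(a,b,c,d):
    m=np.zeros((480,640),bool); m[b:d,a:c]=1; return m
Z=P[...,2]
b=box(232,215,335,300)
rect(b&(Z>.106)&(Z<.13)&(P[...,0]<.41),"lid"); rect(b&(Z>.07)&(Z<.092)&(P[...,0]<.36),"low"); 
b=box(440,210,490,300)
rect(b&(Z>.006)&(Z<.03),"rod"); rect(b&(Z>.013)&(Z<.03),"handle")
g=cv2.cvtColor(im,cv2.COLOR_BGR2GRAY)
m=b&(g<170)&(np.arange(480)[:,None]<300)
n,l,s,_=cv2.connectedComponentsWithStats(m.astype(np.uint8)); k=1+np.argmax(s[1:,4]); print(s[k])
v,u=np.where(l==k); q=np.array([onz("top",a,c,.009)[:2] for a,c in zip(u,v)])
rect0=cv2.minAreaRect((q*1000).astype(np.float32)); print("rodcolor",np.round(cv2.boxPoints(rect0)).tolist())
mu=q.mean(0);w,V=np.linalg.eigh(np.cov((q-mu).T)); d=V[:,1]*np.sign(V[0,1]); e=V[:,0]
a=(q-mu)@d; print("axis yaw",np.degrees(np.arctan2(d[1],d[0])),"ends",mu+d*a.min(),mu+d*a.max())
for lo in np.arange(a.min(),a.max(),.015):
    k=(a>=lo)&(a<lo+.015); o=(q[k]-mu)@e; print(round(lo,3),np.round([o.min()*1e3,o.max()*1e3]),k.sum())
rect(box(340,160,430,300)&(Z>.03),"scope"); 
rect(box(365,225,430,285)&(Z>.15),"eyepieces")
print("table z",np.median(Z[box(340,290,430,305)]))
for n,bb in(("bottle",box(130,230,168,268)&(Z>.05)),("timer",box(152,262,190,300)&(Z>.01))): rect(bb,n)
E
```

```text
Traceback (most recent call last):
IndexError: index -1 is out of bounds for axis 0 with size 0
```

```bash
cat > m.py <<'E'
from h import *
D=np.load("pics/top1.npy"); P=cloud("top",D); im=cv2.imread("pics/top1.png")
def rect(m,name):
    if not m.any(): print(name,"none"); return
    m=cv2.morphologyEx(m.astype(np.uint8),cv2.MORPH_OPEN,np.ones((2,2)))>0
    p=P[m][:,:2].astype(np.float32); r=cv2.minAreaRect(p*1000); print(name,m.sum(),np.round(cv2.boxPoints(r)).tolist(),"z",np.round(np.percentile(P[m][:,2],[5,50,95]),3))
def box(a,b,c,d):
    m=np.zeros((480,640),bool); m[b:d,a:c]=1; return m
Z=P[...,2]
b=box(241,215,335,300)
rect(b&(Z>.106)&(Z<.13)&(P[...,0]<.62),"lid"); rect(b&(Z>.07)&(Z<.092)&(P[...,0]<.6),"low"); 
b=box(440,210,490,300)
rect(b&(Z>.006)&(Z<.03),"rod"); rect(b&(Z>.013)&(Z<.03),"handle")
g=cv2.cvtColor(im,cv2.COLOR_BGR2GRAY)
m=b&(g<170)&(np.arange(480)[:,None]<300)
n,l,s,_=cv2.connectedComponentsWithStats(m.astype(np.uint8)); k=1+np.argmax(s[1:,4]); print(s[k])
v,u=np.where(l==k); q=np.array([onz("top",a,c,.009)[:2] for a,c in zip(u,v)])
mu=q.mean(0);w,V=np.linalg.eigh(np.cov((q-mu).T)); d=V[:,1]*np.sign(V[0,1]); e=V[:,0]
a=(q-mu)@d; print("axis yaw",np.degrees(np.arctan2(d[1],d[0])),"ends",mu+d*a.min(),mu+d*a.max())
for lo in np.arange(a.min(),a.max(),.015):
    k=(a>=lo)&(a<lo+.015); o=(q[k]-mu)@e; print(round(lo,3),np.round([o.min()*1e3,o.max()*1e3]),k.sum(),end=" ")
print()
rect(box(340,160,430,300)&(Z>.03)&(P[...,0]>.4),"scope"); 
rect(box(365,225,430,285)&(Z>.15),"eyepieces")
print("table z",np.median(Z[box(340,293,430,305)]),np.percentile(Z[box(340,160,430,300)],99.5))
for n,bb in(("bottle",box(130,230,168,268)&(Z>.05)),("timer",box(152,262,190,300)&(Z>.01))): rect(bb,n)
E
python3 m.py; ls pics
```

```text
lid 1709 [[338.0, 97.0], [340.0, -78.0], [610.0, -74.0], [607.0, 101.0]] z [0.104 0.116 0.119]
low 1557 [[316.0, 61.0], [353.0, -121.0], [549.0, -81.0], [512.0, 101.0]] z [0.067 0.082 0.086]
rod 455 [[259.0, -115.0], [545.0, -525.0], [626.0, -469.0], [340.0, -58.0]] z [-0.002  0.015  0.021]
handle 301 [[265.0, -108.0], [529.0, -508.0], [605.0, -458.0], [340.0, -58.0]] z [-0.002  0.017  0.022]
[450 223  31  68 404]
axis yaw -24.444577143475396 ends [ 0.46016606 -0.38492142] [ 0.62179825 -0.45839271]
-0.065 [-11.  10.] 54 -0.05 [-10.  10.] 53 -0.035 [-10.  10.] 55 -0.02 [-10.  11.] 54 -0.005 [-9. 11.] 51 0.01 [-9.  9.] 35 0.025 [-5.  2.] 19 0.04 [-4.  3.] 17 0.055 [-3.  2.] 16 0.07 [-4.  3.] 18 0.085 [-3.  4.] 18 0.1 [-2.  3.] 14 
scope 7711 [[340.0, -58.0], [513.0, -387.0], [753.0, -260.0], [579.0, 68.0]] z [0.033 0.238 0.316]
eyepieces 2520 [[340.0, -58.0], [511.0, -366.0], [624.0, -304.0], [453.0, 4.0]] z [0.182 0.304 0.321]
table z 4.553128840716902e-05 0.32339126590997264
bottle 446 [[340.0, -58.0], [384.0, -78.0], [578.0, 351.0], [534.0, 371.0]] z [0.048 0.086 0.092]
timer 693 [[340.0, -58.0], [415.0, -79.0], [524.0, 313.0], [448.0, 334.0]] z [0.009 0.016 0.02 ]
side1.npy
side1.png
top1.npy
top1.png
```

```bash
sed -i 's/    m=cv2.morphologyEx.*/    m=m\&(D>.2); n,l,s,_=cv2.connectedComponentsWithStats(m.astype(np.uint8)); m=l==1+np.argmax(s[1:,4])/' m.py
cat >> m.py <<'E'
print("--scope percentile z", np.percentile(Z[box(340,160,430,300)&(D>.2)],[50,90,95,99,100]))
sc=box(335,160,435,300)&(D>.2)
for h in(.03,.1,.15,.2,.25,.3): 
    q=P[sc&(Z>h)]; print(h,len(q),q[:,:2].min(0),q[:,:2].max(0)) if len(q) else print(h,0)
Ds=np.load("pics/side1.npy"); Q=cloud("side",Ds); k=(Ds>.2)&(Q[...,0]>.4)&(Q[...,0]<.68)&(Q[...,1]<-.1)&(Q[...,1]>-.32)&(Q[...,2]>.03)
for h in(.03,.1,.2,.25,.3):
    q=Q[k&(Q[...,2]>h)]; print("side",h,len(q),q.min(0) if len(q) else 0,q.max(0) if len(q) else 0)
rd=(Ds>.2)&(Q[...,0]>.4)&(Q[...,0]<.62)&(Q[...,1]<.13)&(Q[...,1]>-.08)
for h0,h1 in((.07,.09),(.108,.124)):
    m=rd&(Q[...,2]>h0)&(Q[...,2]<h1)&(Q[...,0]<.6); r=cv2.minAreaRect((Q[m][:,:2]*1000).astype(np.float32)); print("side reader",m.sum(),np.round(cv2.boxPoints(r)).tolist())
E
python3 m.py
```

```text
lid 1806 [[512.0, 99.0], [534.0, -78.0], [590.0, -71.0], [568.0, 106.0]] z [0.107 0.116 0.119]
low 1563 [[473.0, 95.0], [496.0, -83.0], [538.0, -78.0], [514.0, 101.0]] z [0.079 0.082 0.086]
rod 456 [[456.0, -394.0], [620.0, -470.0], [628.0, -453.0], [464.0, -377.0]] z [0.009 0.016 0.021]
handle 346 [[456.0, -394.0], [614.0, -468.0], [623.0, -450.0], [464.0, -377.0]] z [0.014 0.017 0.021]
[450 223  31  68 404]
axis yaw -24.444577143475396 ends [ 0.46016606 -0.38492142] [ 0.62179825 -0.45839271]
-0.065 [-11.  10.] 54 -0.05 [-10.  10.] 53 -0.035 [-10.  10.] 55 -0.02 [-10.  11.] 54 -0.005 [-9. 11.] 51 0.01 [-9.  9.] 35 0.025 [-5.  2.] 19 0.04 [-4.  3.] 17 0.055 [-3.  2.] 16 0.07 [-4.  3.] 18 0.085 [-3.  4.] 18 0.1 [-2.  3.] 14 
scope 7843 [[441.0, -123.0], [450.0, -288.0], [690.0, -276.0], [682.0, -111.0]] z [0.033 0.233 0.315]
eyepieces 2526 [[445.0, -257.0], [565.0, -257.0], [565.0, -155.0], [445.0, -154.0]] z [0.275 0.304 0.321]
table z 4.553128840716902e-05 0.32339126590997264
bottle 445 [[514.0, 344.0], [528.0, 300.0], [572.0, 315.0], [557.0, 359.0]] z [0.058 0.087 0.092]
timer 695 
[... 448 characters left out ...]
 0.5759717  -0.15442197]
0.3 2061 [ 0.44733087 -0.25711502] [ 0.57552248 -0.15442197]
side 0.03 11577 [ 0.45040191 -0.28697954  0.03000671] [ 0.67997715 -0.11547088  0.32729972]
side 0.1 9068 [ 0.45040191 -0.27595461  0.10000982] [ 0.6799624  -0.13474394  0.32729972]
side 0.2 6142 [ 0.45040191 -0.25775487  0.20002442] [ 0.67651134 -0.15412805  0.32729972]
side 0.25 3943 [ 0.45040191 -0.25775487  0.25028402] [ 0.58563559 -0.15412805  0.32729972]
side 0.3 2595 [ 0.45040191 -0.25711951  0.30000371] [ 0.57863773 -0.15586045  0.32729972]
side reader 1172 [[476.0, 96.0], [499.0, -84.0], [594.0, -72.0], [572.0, 108.0]]
side reader 1542 [[516.0, 97.0], [537.0, -79.0], [594.0, -72.0], [572.0, 104.0]]
```

Both depth views put the microscope at about 0.327 m, not the 245 mm stated, so I'll carry the rod round its front (x < 0.44).

```bash
cat >> h.py <<'E'
def go(p,yaw,tilt=0):
    s=telemetry.get_obs(); Rc=R.from_euler("xyz",s["tcp_rot"],degrees=True); Rt=R.from_euler("xyz",[180,0,yaw],degrees=True)
    print("t",s["time"],"F",np.round(s["wrist_force"],2),"shift",np.round(Rc.inv().apply(np.array(p)-s["ee_pos"])*1000,1),"turn",np.round((Rc.inv()*Rt).as_rotvec(degrees=True),2))
E
python3 -c "
from h import *
go([.509,-.407,.12],-24.6)"
```

```text
t 0.1 F [ 0.01 -0.07  0.13] shift [395.2 -31.4 129.7] turn [-7.000e-02  2.000e-02  3.863e+01]
```

Emit:
{"name": "play_rows", "arguments": {"increments": [[[40,-3,13],[0,0,4],0.3],[[85,-7,28],[0,0,8],0.5],[[130,-10,43],[0,0,13],0.5],[[175,-14,57],[0,0,17],0.5],[[220,-17,72],[0,0,22],0.5],[[265,-21,87],[0,0,26],0.5],[[310,-25,102],[0,0,30],0.5],[[350,-28,115],[0,0,34],0.5],[[380,-30,125],[0,0,37],0.5],[[395,-31,130],[0,0,38.6],0.5],[[395,-31,130],[0,0,38.6],0.5],[[395,-31,130],[0,0,38.6],0.5]]}}

```text
time: 1.3
ee_pos: [0.5087, -0.4076, 0.1198]
tcp_rot: [-180.0, 0.1, -24.5]
wrist_force: [-0.2, -0.7, 0.1]
opening: 0.0425
grasp_force: 0.0
```

```bash
python3 - <<'E'
from h import *
go([.509,-.407,.023],-24.6)
p,d=snap("side","side2"); 
im=cv2.resize(p[300:460,120:320,::-1],None,fx=4,fy=3.6) if 0 else cv2.resize(np.ascontiguousarray(p[300:450,120:320,::-1]),(800,600),interpolation=cv2.INTER_CUBIC)
cv2.imwrite("pics/side2c.png",im)
E
```

```text
t 1.3 F [-0.24 -0.68  0.08] shift [ 0.1 -0.7 96.8] turn [-0.    0.07  0.1 ]
```

View pics/side2c.png

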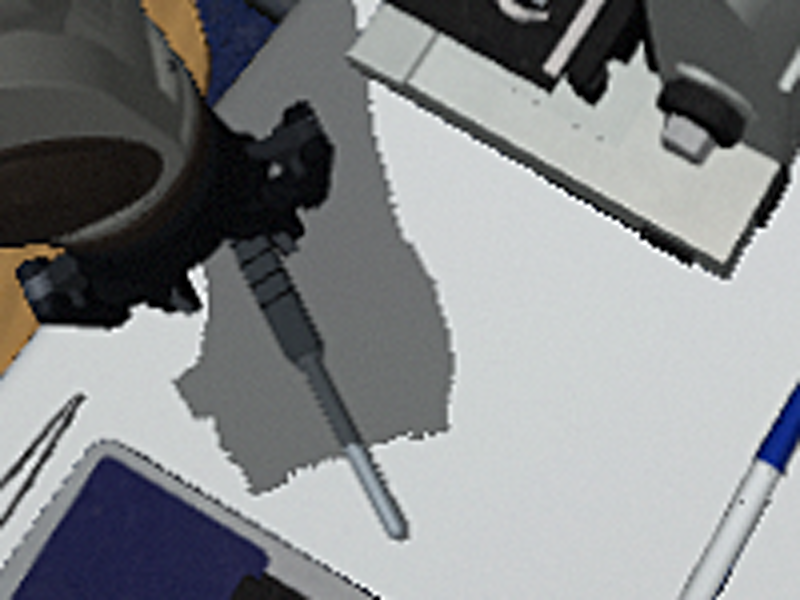

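The crop shows the jaws straddling the handle (~(270,280)), with the rod aligned to the tool and the laptop clear. Going down to grasp.

Emit:
{"name": "play_rows", "arguments": {"increments": [[[0,-0.7,25],[0,0,0.1],0.5],[[0,-0.7,50],[0,0,0.1],0.5],[[0,-0.7,70],[0,0,0.1],0.5],[[0,-0.7,85],[0,0,0.1],0.5],[[0,-0.7,93],[0,0,0.1],0.5],[[0,-0.7,97],[0,0,0.1],0.5],[[0,-0.7,97],[0,0,0.1],0.65],[[0,-0.7,97],[0,0,0.1],0.9],[[0,-0.7,97],[0,0,0.1],0.9],[[0,-0.7,97],[0,0,0.1],0.9],[[0,-0.7,97],[0,0,0.1],0.9],[[0,-0.7,97],[0,0,0.1],0.9]], "grip_force": 60}}

```text
time: 2.55
ee_pos: [0.5098, -0.4076, 0.0245]
tcp_rot: [180.0, -0.1, -24.7]
wrist_force: [-1.4, -0.3, 6.3]
opening: 0.0163
grasp_force: 60.9
```

Emit:
{"name": "play_rows", "arguments": {"increments": [[[0,0,-10],[0,0,0],0.9],[[0,0,-30],[0,0,0],0.9],[[0,0,-60],[0,0,0],0.9],[[0,0,-90],[0,0,0],0.9],[[0,0,-115],[0,0,0],0.9],[[0,0,-125],[0,0,0],0.9],[[0,0,-127],[0,0,0],0.9],[[0,0,-127],[0,0,0],0.9]]}}

```text
time: 3.35
ee_pos: [0.5092, -0.407, 0.1494]
tcp_rot: [-180.0, 0.1, -24.7]
wrist_force: [-0.5, -0.2, -1.7]
opening: 0.0166
grasp_force: 60.1
```

```bash
python3 - <<'E'
from h import *
o=telemetry.get_obs(); print(o["ee_pos"],o["tcp_rot"],o["wrist_force"],o["opening"])
p,d=snap("side","side3")
tip=np.array(o["ee_pos"])+[.125*.909,-.125*.416,-.013]; u=proj("side",tip).astype(int); print(u)
cv2.imwrite("pics/side3c.png",cv2.resize(np.ascontiguousarray(p[max(0,u[1]-90):u[1]+60,max(0,u[0]-120):u[0]+80,::-1]),(800,600),interpolation=cv2.INTER_CUBIC))
go([.30,-.27,.15],-45)
E
```

```text
[ 0.50915377 -0.40699263  0.149372  ] [-1.79983940e+02  5.62427996e-02 -2.46707326e+01] [-0.51363944 -0.17085886 -1.6891611 ] 0.016609063884440507
[205 424]
t 3.4 F [-0.34 -1.14 -2.16] shift [-247.   -37.1   -0.8] turn [-1.000e-02  1.200e-01  2.033e+01]
```

View pics/side3c.png

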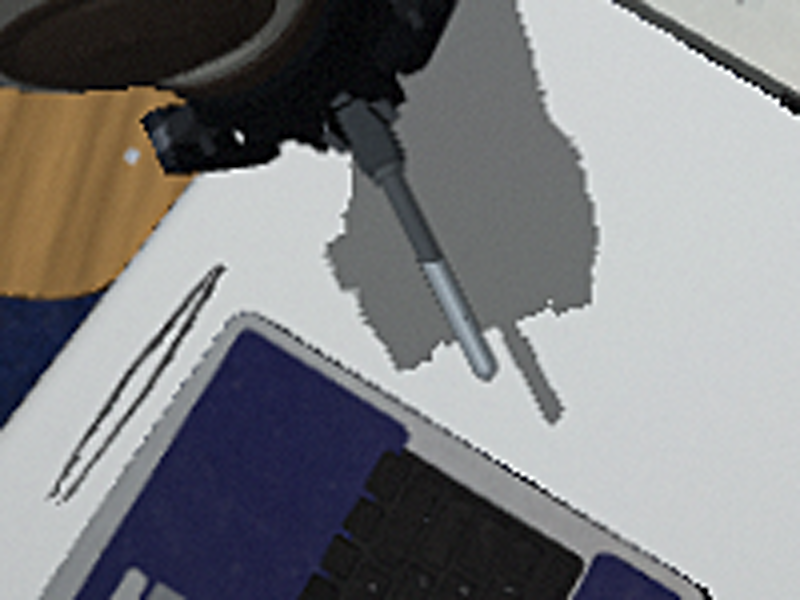

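The rod is held, with its tip at crop (488,376), full-frame (207,428). That is a few pixels off the prediction, so I'll fit its axis from depth.

```bash
cat >> h.py <<'E'
def rodfit(n,D,o):
    # shaft points in tool frame
    Q=cloud(n,D); Rc=R.from_euler("xyz",o["tcp_rot"],degrees=True)
    T=Rc.inv().apply((Q-o["ee_pos"]).reshape(-1,3))*1000
    k=(D.ravel()>.2)&(T[:,0]>45)&(T[:,0]<145)&(abs(T[:,1])<22)&(T[:,2]>-12)&(T[:,2]<40); t=T[k]
    print(n,"pts",len(t),"maxx",np.sort(t[:,0])[-4:].round(1))
    for a in range(45,140,15):
        s=t[(t[:,0]>=a)&(t[:,0]<a+15)]
        if len(s): print(a,len(s),"y",s[:,1].mean().round(1),np.percentile(s[:,1],[5,95]).round(1),"z top",np.percentile(s[:,2],[5,50]).round(1))
E
python3 - <<'E'
from h import *
o=telemetry.get_obs(); rodfit("side",np.load("pics/side3.npy"),o)
p,d=snap("top","top3"); rodfit("top",d,o)
E
```

```text
side pts 297 maxx [127.4 127.9 128.3 128.5]
45 50 y -2.4 [-6.6  2.4] z top [7.  9.5]
60 54 y -2.6 [-7.   2.1] z top [7.4 9.8]
75 53 y -2.4 [-6.6  2.6] z top [7.7 9.5]
90 56 y -2.2 [-6.4  2.7] z top [7.3 9.7]
105 52 y -2.4 [-6.2  2. ] z top [6.9 9.9]
120 32 y -2.5 [-6.7  1.7] z top [ 7.2 10.6]
top pts 125 maxx [124.3 125.4 125.4 125.8]
60 19 y -1.9 [-4.7  1.4] z top [ 9.8 12.3]
75 32 y -0.6 [-4.5  3.2] z top [ 8.7 11.9]
90 33 y -0.2 [-4.6  5. ] z top [ 8.3 11.6]
105 30 y -0.5 [-3.8  4. ] z top [ 8.3 11.2]
120 11 y 0.4 [-3.2  4.3] z top [10.6 12.3]
```

Emit:
{"name": "play_rows", "arguments": {"increments": [[[-40,-5,0],[0,0,3],0.9],[[-80,-11,0],[0,0,6],0.9],[[-120,-18,0],[0,0,10],0.9],[[-160,-24,0],[0,0,14],0.9],[[-200,-30,0],[0,0,17],0.9],[[-230,-35,0],[0,0,19],0.9],[[-247,-37,0],[0,0,20],0.9],[[-247,-37,0],[0,0,20],0.9],[[-247,-37,0],[0,0,20],0.9]]}}

```text
time: 4.35
ee_pos: [0.2921, -0.2788, 0.1498]
tcp_rot: [-179.5, 0.0, -43.9]
wrist_force: [0.8, 0.3, -1.4]
opening: 0.0166
grasp_force: 60.1
```

```bash
python3 - <<'E'
from h import *
go([.29,-.02,.15],-10)
E
```

```text
t 4.35 F [ 0.82  0.3  -1.42] shift [-181.1 -184.9    1.4] turn [ -0.48  -0.14 -33.94]
```

Emit:
{"name": "play_rows", "arguments": {"increments": [[[-30,-31,0],[0,0,-4],0.9],[[-61,-62,0],[0,0,-9],0.9],[[-92,-94,0],[0,0,-15],0.9],[[-123,-126,0],[0,0,-22],0.9],[[-153,-156,1],[0,0,-28],0.9],[[-173,-176,1],[0,0,-32],0.9],[[-181,-185,1],[-0.5,0,-34],0.9],[[-181,-185,1],[-0.5,0,-34],0.9],[[-181,-185,1],[-0.5,0,-34],0.9]]}}

```text
time: 5.25
ee_pos: [0.2872, -0.0414, 0.1507]
tcp_rot: [-179.1, -0.1, -8.9]
wrist_force: [-0.0, -0.2, -1.5]
opening: 0.0161
grasp_force: 60.1
```

```bash
python3 - <<'E'
from h import *
go([.3407,-.0124,.061],7.2)
E
```

```text
t 5.25 F [-0.04 -0.24 -1.52] shift [ 48.2 -35.6  90.3] turn [ -0.83  -0.21 -16.12]
```

Emit:
{"name": "play_rows", "arguments": {"increments": [[[0,0,0],[0,0,0],0.9],[[0,0,0],[0,0,0],0.9],[[0,0,0],[0,0,0],0.9]]}}

```text
time: 5.55
ee_pos: [0.2868, -0.0418, 0.1508]
tcp_rot: [-179.1, -0.1, -9.0]
wrist_force: [-0.3, -0.3, -1.4]
opening: 0.0165
grasp_force: 60.1
```

```bash
python3 - <<'E'
from h import *
print(telemetry.get_obs()["q"])
go([.3407,-.0124,.061],7.2)
E
```

```text
[ -9.07925929 -32.98611495 -31.59406248  91.28599545   0.85318083
 179.94291949]
t 5.55 F [-0.32 -0.27 -1.39] shift [ 48.4 -36.2  90.4] turn [ -0.83  -0.23 -16.22]
```

Joint 6 sits at its limit (179.9°). Turning yaw positive relieves it, so I'll turn first and then move.

Emit:
{"name": "play_rows", "arguments": {"increments": [[[0,0,0],[0,0,-4],0.9],[[0,0,0],[0,0,-8],0.9],[[0,0,0],[-0.4,0,-12],0.9],[[5,-5,10],[-0.8,-0.2,-16.2],0.9],[[15,-12,30],[-0.8,-0.2,-16.2],0.9],[[28,-20,50],[-0.8,-0.2,-16.2],0.9],[[40,-28,72],[-0.8,-0.2,-16.2],0.9],[[46,-34,86],[-0.8,-0.2,-16.2],0.9],[[48,-36,90],[-0.8,-0.2,-16.2],0.9],[[48,-36,90],[-0.8,-0.2,-16.2],0.9],[[48,-36,90],[-0.8,-0.2,-16.2],0.9]]}}

```text
time: 6.65
ee_pos: [0.3403, -0.0122, 0.0623]
tcp_rot: [-180.0, -0.1, 7.2]
wrist_force: [-0.0, 0.4, -1.3]
opening: 0.0163
grasp_force: 60.1
```

```bash
python3 - <<'E'
from h import *
o=telemetry.get_obs(); print(o["q"],o["ee_pos"],o["tcp_rot"])
go([.3407,-.0124,.061],7.2)
p,d=snap("top","top4"); rodfit("top",d,o)
u=proj("top",[.47,0,.06]).astype(int)
cv2.imwrite("pics/top4c.png",cv2.resize(np.ascontiguousarray(p[u[1]-75:u[1]+75,u[0]-100:u[0]+100,::-1]),(800,600),interpolation=cv2.INTER_CUBIC)); print(u)
E
```

```text
[-2.07824654e+00 -2.46939751e+01 -3.63103726e+01  7.83034402e+01
  2.79488125e-02  1.70674154e+02] [ 0.34029175 -0.01221872  0.0622791 ] [-1.79985411e+02 -8.36317727e-02  7.24760872e+00]
t 6.65 F [-0.03  0.41 -1.34] shift [0.4 0.2 1.3] turn [-0.01 -0.08  0.05]
top pts 90 maxx [124.4 124.9 126.4 126.8]
75 19 y 0.5 [-3.4  4.2] z top [ 8.7 11.5]
90 29 y -0.1 [-4.2  4.2] z top [ 7.9 11.6]
105 31 y 0.2 [-4.4  4.5] z top [ 8.4 12. ]
120 11 y -0.0 [-3.4  3.5] z top [ 8.1 12.3]
[288 281]
```

View pics/top4c.png

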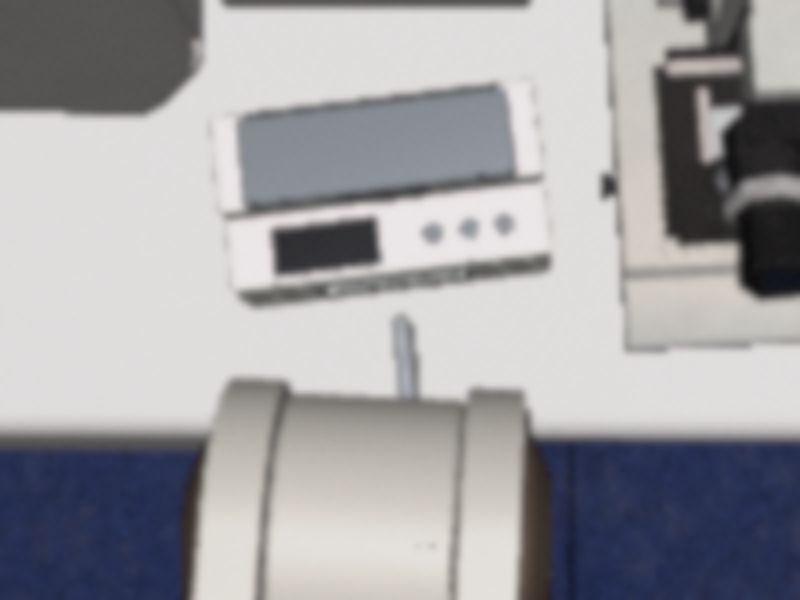

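The tip (402,318 in the crop) stands just in front of the middle of the reader's front edge. Next I'll shift to the reader's y ≈ -24 mm, enter and feel for the wall.

Emit:
{"name": "play_rows", "arguments": {"increments": [[[0,8,1.3],[0,0,0],0.9],[[0,18,1.3],[0,0,0],0.9],[[0,24,1.3],[0,0,0],0.9],[[5,24,1.3],[0,0,0],0.9],[[15,24,1.3],[0,0,0],0.9],[[25,24,1.3],[0,0,0],0.9],[[35,24,1.3],[0,0,0],0.9],[[45,24,1.3],[0,0,0],0.9],[[50,24,1.3],[0,0,0],0.9],[[54,24,1.3],[0,0,0],0.9],[[54,24,1.3],[0,0,0],0.9],[[54,24,1.3],[0,0,0],0.9]]}}

```text
time: 7.9
ee_pos: [0.3966, -0.0289, 0.0602]
tcp_rot: [-180.0, -0.0, 7.3]
wrist_force: [0.1, 0.2, -1.5]
opening: 0.0161
grasp_force: 60.1
```

Emit:
{"name": "play_rows", "arguments": {"increments": [[[2,0,0],[0,0,0],0.9],[[4,0,0],[0,0,0],0.9],[[5,0,0],[0,0,0],0.9],[[5,0,0],[0,0,0],0.9],[[5,0,0],[0,0,0],0.9]]}}

```text
time: 8.4
ee_pos: [0.4017, -0.0283, 0.0603]
tcp_rot: [-180.0, -0.0, 7.3]
wrist_force: [-0.5, 0.3, -1.3]
opening: 0.0161
grasp_force: 60.1
```

Emit:
{"name": "play_rows", "arguments": {"increments": [[[1,0,0],[0,0,0],0.9],[[2,0,0],[0,0,0],0.9],[[3,0,0],[0,0,0],0.9],[[3,0,0],[0,0,0],0.9],[[3,0,0],[0,0,0],0.9]]}}

```text
time: 8.9
ee_pos: [0.404, -0.0279, 0.0599]
tcp_rot: [-180.0, 0.1, 7.3]
wrist_force: [-6.0, -0.4, 0.1]
opening: 0.0168
grasp_force: 60.2
```

Contact, about 6 N. Now sliding toward the reader's +y.

Emit:
{"name": "play_rows", "arguments": {"increments": [[[0,-1,0],[0,0,0],0.9],[[0,-2,0],[0,0,0],0.9],[[0,-3,0],[0,0,0],0.9],[[0,-4,0],[0,0,0],0.9],[[0,-4,0],[0,0,0],0.9]]}}

```text
time: 9.4
ee_pos: [0.4034, -0.0245, 0.0599]
tcp_rot: [180.0, 0.1, 7.2]
wrist_force: [-5.2, -3.9, -0.2]
opening: 0.0166
grasp_force: 60.3
```

Emit:
{"name": "play_rows", "arguments": {"increments": [[[0,-1,0],[0,0,0],0.9],[[0,-2,0],[0,0,0],0.9],[[0,-3,0],[0,0,0],0.9],[[0,-4,0],[0,0,0],0.9],[[0,-4,0],[0,0,0],0.9]]}}

```text
time: 9.9
ee_pos: [0.4036, -0.0196, 0.0601]
tcp_rot: [-179.9, -0.0, 7.3]
wrist_force: [-2.7, 1.8, -2.0]
opening: 0.0164
grasp_force: 60.0
```

Force dropped and the tip went slightly deeper, so this may be the slot. Pushing gently.

Emit:
{"name": "play_rows", "arguments": {"increments": [[[0.5,-1,0],[0,0,0],0.9],[[1,-1.5,0],[0,0,0],0.9],[[1.5,-2,0],[0,0,0],0.9],[[2,-2,0],[0,0,0],0.9],[[2,-2,0],[0,0,0],0.9]]}}

```text
time: 10.4
ee_pos: [0.4058, -0.0175, 0.0604]
tcp_rot: [-180.0, -0.1, 7.3]
wrist_force: [-1.9, 2.8, -0.9]
opening: 0.0164
grasp_force: 60.1
```

Emit:
{"name": "play_rows", "arguments": {"increments": [[[0.5,-1,0],[0,0,0],0.9],[[1,-2,0],[0,0,0],0.9],[[2,-2,0],[0,0,0],0.9],[[2,-2,0],[0,0,0],0.9],[[2,-2,0],[0,0,0],0.9]]}}

```text
time: 10.9
ee_pos: [0.4074, -0.0156, 0.0604]
tcp_rot: [-180.0, -0.1, 7.3]
wrist_force: [0.6, 0.1, -0.4]
opening: 0.0162
grasp_force: 60.1
```

In the slot and free. Pushing in.

Emit:
{"name": "play_rows", "arguments": {"increments": [[[1,0,0],[0,0,0],0.9],[[2,0,0],[0,0,0],0.9],[[3,0,0],[0,0,0],0.9],[[4,0,0],[0,0,0],0.9],[[5,0,0],[0,0,0],0.9],[[6,0,0],[0,0,0],0.9],[[7,0,0],[0,0,0],0.9],[[8,0,0],[0,0,0],0.9],[[8,0,0],[0,0,0],0.9]]}}

```text
time: 11.8
ee_pos: [0.4153, -0.0145, 0.0603]
tcp_rot: [-180.0, -0.1, 7.3]
wrist_force: [-3.9, 1.0, -1.5]
opening: 0.0161
grasp_force: 60.1
```

Emit:
{"name": "play_rows", "arguments": {"increments": [[[1,0,0],[0,0,0],0.9],[[2,0,0],[0,0,0],0.9],[[3,0,0],[0,0,0],0.9],[[4,0,0],[0,0,0],0.9],[[5,0,0],[0,0,0],0.9],[[6,0,0],[0,0,0],0.9],[[6,0,0],[0,0,0],0.9]]}}

```text
time: 12.5
ee_pos: [0.421, -0.0138, 0.0602]
tcp_rot: [-180.0, -0.0, 7.3]
wrist_force: [-4.5, 0.5, -0.3]
opening: 0.016
grasp_force: 60.1
```

Emit:
{"name": "play_rows", "arguments": {"increments": [[[0.5,0,0],[0,0,0],0.9],[[1,0,0],[0,0,0],0.9],[[1.5,0,0],[0,0,0],0.9],[[2,0,0],[0,0,0],0.9],[[2.5,0,0],[0,0,0],0.9],[[2.5,0,0],[0,0,0],0.9]]}}

```text
time: 13.1
ee_pos: [0.4214, -0.0136, 0.0594]
tcp_rot: [-180.0, 0.2, 7.3]
wrist_force: [-15.2, -1.3, 1.6]
opening: 0.0164
grasp_force: 60.4
```

That is the hard stop. Checking the lid.

```bash
python3 - <<'E'
from h import *
p,d=snap("side","side5"); Q=cloud("side",d)
e=np.array([.992,.125]); n=np.array([-.125,.992]); X=(Q[...,:2]-[.4865,.006])*1000; a=X@e; b=X@n
k=(d>.2)&(a>-10)&(a<110)&(abs(b)<75)&(Q[...,2]>.1)&(Q[...,2]<.25)
for lo in range(-10,110,10):
    m=k&(a>=lo)&(a<lo+10); 
    if m.sum(): print(lo,m.sum(),np.percentile(Q[m][:,2]*1000,[10,50,90]).round())
cv2.imwrite("pics/side5c.png",cv2.resize(np.ascontiguousarray(p[150:300,230:430,::-1]),(800,600),interpolation=cv2.INTER_CUBIC))
E
```

```text
40 203 [105. 107. 109.]
50 147 [105. 107. 109.]
60 127 [106. 151. 154.]
70 388 [142. 150. 154.]
80 404 [127. 135. 142.]
90 357 [114. 120. 126.]
```

View pics/side5c.png

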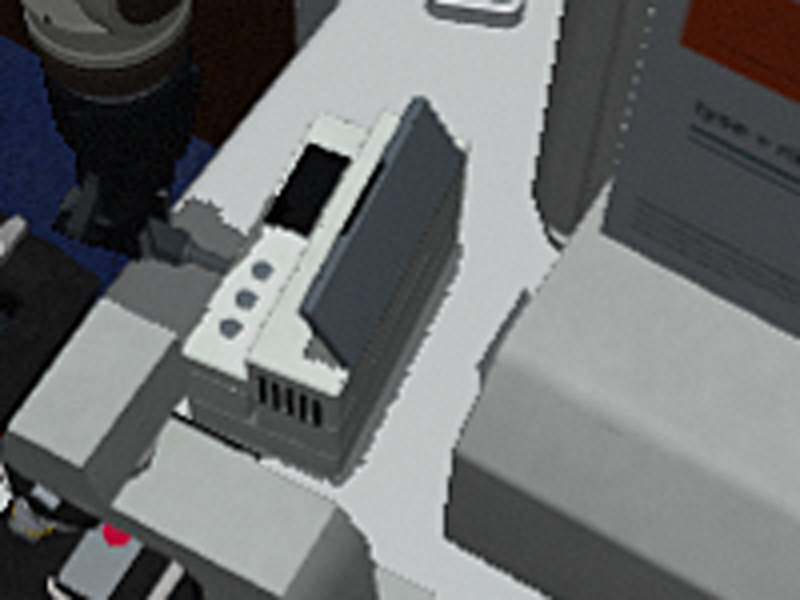

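The crop shows the lid standing steeply open (edge at about (420,100)–(305,310)). The depth slope gives about 0.98 rad, and the hard stop was felt. Withdrawing.

Emit:
{"name": "play_rows", "arguments": {"increments": [[[-4,0,0],[0,0,0],0.9],[[-9,0,0],[0,0,0],0.9],[[-15,0,0],[0,0,0],0.9],[[-23,0,0],[0,0,0],0.9],[[-33,0,0],[0,0,0],0.9],[[-45,0,0],[0,0,0],0.9],[[-58,0,0],[0,0,0],0.9],[[-70,0,0],[0,0,0],0.9],[[-80,0,0],[0,0,0],0.9],[[-90,0,0],[0,0,0],0.9],[[-95,0,0],[0,0,0],0.9],[[-95,0,0],[0,0,0],0.9]]}}

```text
time: 14.35
ee_pos: [0.329, -0.0255, 0.0603]
tcp_rot: [-180.0, -0.1, 7.3]
wrist_force: [0.4, 0.2, -1.3]
opening: 0.0162
grasp_force: 60.1
```

```bash
python3 - <<'E'
from h import *
o=telemetry.get_obs(); print(o["ee_pos"],o["tcp_rot"])
go([.295,-.06,.17],5); go([.295,-.27,.17],-30)
E
```

```text
[ 0.32895503 -0.02553112  0.06034508] [-1.79984908e+02 -7.76594973e-02  7.25421085e+00]
t 14.35 F [ 0.4   0.24 -1.33] shift [ -37.9   29.9 -109.7] turn [-0.02 -0.08  2.25]
t 14.35 F [ 0.4   0.24 -1.33] shift [ -64.4  238.2 -109.8] turn [-0.04 -0.07 37.25]
```

Emit:
{"name": "play_rows", "arguments": {"increments": [[[-8,5,-25],[0,0,0],0.9],[[-18,12,-60],[0,0,1],0.9],[[-30,22,-90],[0,0,2],0.9],[[-37,30,-108],[0,0,2],0.9],[[-40,55,-110],[0,0,6],0.9],[[-44,85,-110],[0,0,11],0.9],[[-48,115,-110],[0,0,16],0.9],[[-52,145,-110],[0,0,21],0.9],[[-56,175,-110],[0,0,26],0.9],[[-60,205,-110],[0,0,32],0.9],[[-63,228,-110],[0,0,36],0.9],[[-64,238,-110],[0,0,37],0.9],[[-64,238,-110],[0,0,37],0.9],[[-64,238,-110],[0,0,37],0.9],[[-64,238,-110],[0,0,37],0.9]]}}

```text
time: 15.85
ee_pos: [0.296, -0.2688, 0.1702]
tcp_rot: [-179.9, -0.0, -29.6]
wrist_force: [-0.3, -0.1, -0.6]
opening: 0.0164
grasp_force: 60.1
```

```bash
python3 - <<'E'
from h import *
o=telemetry.get_obs(); print(o["ee_pos"],o["tcp_rot"],o["q"])
go([.5095,-.407,.12],-24.6)
E
```

```text
[ 0.29603333 -0.26883735  0.17016887] [-1.79944705e+02 -2.47018467e-02 -2.96145387e+01] [-4.22830843e+01 -1.65899574e+01 -1.86027206e+01  8.79752631e+01
  5.93664208e-02  1.67331449e+02]
t 15.85 F [-0.33 -0.06 -0.63] shift [253.8  14.7  50.3] turn [-0.05 -0.03 -5.01]
```

Emit:
{"name": "play_rows", "arguments": {"increments": [[[30,15,0],[0,0,0],0.9],[[70,30,5],[0,0,-1],0.9],[[110,30,15],[0,0,-2],0.9],[[150,28,25],[0,0,-3],0.9],[[190,22,35],[0,0,-4],0.9],[[225,18,45],[0,0,-5],0.9],[[248,15,50],[0,0,-5],0.9],[[254,15,50],[0,0,-5],0.9],[[254,15,50],[0,0,-5],0.9],[[254,15,50],[0,0,-5],0.9]]}}

```text
time: 16.85
ee_pos: [0.5086, -0.408, 0.1208]
tcp_rot: [-180.0, -0.0, -24.7]
wrist_force: [-1.0, -0.2, -1.6]
opening: 0.0163
grasp_force: 60.1
```

```bash
python3 - <<'E'
from h import *
go([.5095,-.407,.0245],-24.6)
s=telemetry.get_obs(); p,d=snap("side","side6"); rodfit("side",d,s)
E
```

```text
t 16.85 F [-1.01 -0.18 -1.58] shift [ 0.3 -1.2 96.3] turn [-0.04 -0.04 -0.1 ]
side pts 279 maxx [127.9 127.9 128.4 128.4]
45 47 y -2.9 [-6.9  1.6] z top [ 7.9 10. ]
60 48 y -2.9 [-7.1  1.9] z top [ 7.8 10.4]
75 49 y -2.4 [-7.   2.5] z top [ 7.6 10.8]
90 53 y -2.1 [-6.2  2.5] z top [ 7.6 10.6]
105 52 y -2.4 [-6.4  2.2] z top [ 8.1 10.3]
120 30 y -2.4 [-6.3  1.5] z top [ 8.3 10.6]
```

Rod unmoved in the grip. Lowering slowly, opening half, and lifting.

Emit:
{"name": "play_rows", "arguments": {"increments": [[[0,-1,25],[0,0,0],0.9],[[0,-1,50],[0,0,0],0.9],[[0,-1,72],[0,0,0],0.9],[[0,-1,86],[0,0,0],0.9],[[0,-1,92],[0,0,0],0.9],[[0,-1,95],[0,0,0],0.9],[[0,-1,96.5],[0,0,0],0.9],[[0,-1,97],[0,0,0],0.9],[[0,-1,97],[0,0,0],0.9]]}}

```text
time: 17.8
ee_pos: [0.5099, -0.408, 0.0245]
tcp_rot: [-180.0, -0.1, -24.7]
wrist_force: [-2.2, 1.2, 5.8]
opening: 0.0162
grasp_force: 60.9
```

Emit:
{"name": "play_rows", "arguments": {"increments": [[[0,0,0],[0,0,0],0.75],[[0,0,0],[0,0,0],0.6],[[0,0,0],[0,0,0],0.5],[[0,0,0],[0,0,0],0.5],[[0,0,0],[0,0,0],0.5],[[0,0,-10],[0,0,0],0.5],[[0,0,-30],[0,0,0],0.5],[[0,0,-60],[0,0,0],0.5],[[0,0,-100],[0,0,0],0.5],[[0,0,-140],[0,0,0],0.5],[[-40,0,-170],[0,0,0],0.5],[[-80,0,-180],[0,0,0],0.5],[[-120,0,-180],[0,0,0],0.5],[[-150,0,-180],[0,0,0],0.5],[[-150,0,-180],[0,0,0],0.5],[[-150,0,-180],[0,0,0],0.5]]}}

```text
time: 19.4
ee_pos: [0.3732, -0.3452, 0.2043]
tcp_rot: [-180.0, -0.1, -24.8]
wrist_force: [-0.3, -0.3, 0.3]
opening: 0.0425
grasp_force: 0.0
```

```bash
python3 - <<'E'
from h import *
snap("side","side7")
E
```

```text
(no output)
```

View pics/side7.png

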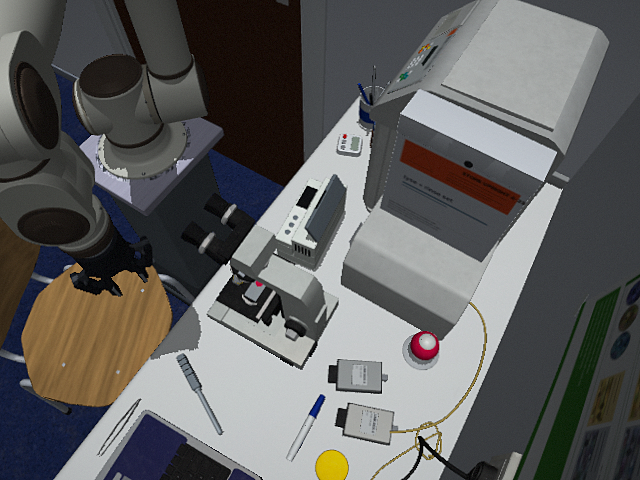

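The rod lies flat at (180–220, 355–433), the lid is up at (325,205), the timer is unmoved at (348,144), and the arm is clear.

```bash
python3 -c "
from h import *
print(workorder.job_done())"
```

```text
the job is handed in; nothing more can be done
None
```

The job is handed in at about 19.5 s of the 72 s allowed: the lid is fully up (about 0.98 rad by depth, hard stop felt), the rod lies flat where it started, well clear of the reader, and the timer and bottle were never touched.

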